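# Steady the rocking paring-stone stand

## Task

The paring-stone stand rocks because its screw foot, at the corner with the black bar knob, does not reach the table. Turn that knob, regrasping as often as needed, until the stand rests firmly on all four feet and no longer rocks, neither too short nor so far that another foot is lifted; then let go. Leave the stand where it is and do not disturb the things around it.

Things in the scene. Friction and masses are not known exactly. Their poses are not given: they have to be found in the camera images.
- stand: Green steel frame, 244 x 204 mm over its round corner lugs (34 mm across), carrying a marble stone; 2.7 kg in all, on four rubber feet. Origin on the table plane under the frame's centre; x toward the far feet, y toward the left feet, z up. Feet at x = +-105, y = +-85 mm: fixed ones at (+,+), (+,-), (-,+), the screw foot at (-,-). The frame spans 20 to 32 mm above the origin.
- stone_top (a point): Centre of the stone's upper face, at x = 14, y = 20, z = 55 mm in the stand's frame; the stone is 180 x 140 mm (x, y) and 24 mm thick.
- screw: Levelling screw: 12 mm steel rod with the knob on top and a domed rubber tip, 18 mm across, below. Right-hand thread, 10 mm a turn (1.59 mm per rad): clockwise seen from above it goes down with its knob; it stays where left. Origin on its axis, at mid-height of the knob's bar, 76 to 77 mm above the stand's origin at the start; it can go down to 63 mm.
- foot_far_left: Fixed rubber foot, 22 mm across, at (+105, +85) mm of the stand; origin at its underside.
- foot_far_right: Fixed rubber foot, 22 mm across, at (+105, -85) mm of the stand; origin at its underside.
- foot_near_left: Fixed rubber foot, 22 mm across, at (-105, +85) mm of the stand; origin at its underside.
- knob_grip (a point): Centre of the black bar knob on the screw: bar 64 mm long, 18 mm thick, 26 mm high (13 mm up and down from here), below it a collar 26 mm across and 6 mm high, then the bare rod. x along the bar (grip it across, along y), z up. Turning takes about 0.1 N m.
- work_table: The work table, top at z = 0; fixed. Origin on the floor.
- paste_jar: Bystander: clear jar half full of white paste, 58 mm across, 66 mm high, to the right of the stand; origin at its underside.
- glue_bottle: Bystander: white bottle with an orange nozzle, 47 mm across, 135 mm high, to the left of the stand; origin at its underside.
- thread_spool: Bystander: wooden spool of pale thread, 36 mm across, 46 mm high, standing, to the left of the stand, nearer the robot; origin at its underside.
- screw_bush (a point): Centre of the top of the steel thread bush, 24 mm across, where the screw passes through the stand's near right corner: x = -105, y = -85, z = 39 mm in the stand's frame. At first the stand rests level on its three fixed feet; pushing this corner or the knob down with more than about 3 N tips the stand until the screw's tip meets the table, where it stops firmly; let go, it falls back.
- screw_axis (a point): Point on the screw's axis level with the knob's centre. At the start the tip hangs 1.5 to 6 mm above the table; the rubber tip is worn by an unknown amount, so no pose tells when it touches: feel it. From first touch, 0.15 to 0.75 rad more of clockwise turning loads all four feet (best about 0.45 rad); beyond about 0.9 rad another foot lifts.

How it is judged:
At the end, for the whole second after the job is handed in: The stand is at rest and level within 0.02 rad, within 30 mm of where it stood, and the screw foot and each of the three fixed feet press on the table with more than 0.8 N (contact force between each of screw, foot_far_left, foot_far_right, foot_near_left and work_table above 0.8 N and angle between stand's own z axis and vertical below 0.02 rad and distance of stand from where it was at the start of the episode below 0.03 m and linear speed of stand below 0.01 m/s and angular speed of stand below 0.05 rad/s); the robot touches nothing.
It fails at once if the stand is lifted or tipped by more than 0.12 rad (angle between stand's own z axis and vertical above 0.12 rad).
It fails at once if the stand is shoved more than 50 mm (distance of stand from where it was at the start of the episode above 0.05 m).
It fails at once if a bystander is moved more than 20 mm (distance of any of paste_jar, glue_bottle, thread_spool from where it was at the start of the episode above 0.02 m).
It also fails if it takes over 72 s, if anything falls off the work surface, if the arm or the gripper's body presses on something with over 40 N, if the wrist force passes 120 N, or if a joint passes its speed limit or range.

## Robot

A 7-joint arm with a two-finger parallel gripper is mounted at the origin on a cart in front of the work surface, level with it; the furniture and walls round the work are solid. World frame = base frame: x ahead of the robot, y to its left, z up, the work surface at z = 0. Lengths are in m, angles in rad, forces in N, time in s.
With the tool pointing down it reaches from about 0.425 to 0.925 m from the base axis. Payload 6.8 kg.
Tool frame: the origin (TCP) lies at the very end of the fingers, on their centre line; the grasp point (between the pads) lies 19 mm behind it (r.grip_point_offset is the distance from the TCP to the grasp point, in m); z points along the fingers, y is the line along which they close (so a half turn about z gives the same grasp; the last joint's range is limited). The gripper opens to 85 mm and grips with 20 to 120 N. Pads are 22 mm wide; open, the fingers measure 114 mm over their backs; the gripper's body (76 mm by 85 mm) begins 54 mm behind the grasp point. The pads swing forward as they close: fully open they stand 13 mm farther back than shut.
Start: joints at [-1.21, 0.477, 0.022, 1.555, -0.011, 1.109, -0.083], TCP at [0.305, 0.602, 0.231] pointing down, gripper open.
Joint ranges: [-2.96, 2.96], [-0.34, 2.1], [-1.41, 1.46], [0.24, 2.44], [-1.37, 4.51], [0.17, 1.92], [-2.96, 2.96]. Speed limits (rad/s): [2.39, 2.39, 3.14, 3.14, 3.14, 3.14, 3.14].

## Interface

Orientations are given as a rotation vector (axis times angle).
In Python, from bench import status, eyes, r gives the robot as it stands.
- The arm moves only by the shell command python3 -m crank 'ROWS' [OPENING] [FORCE]. ROWS is JSON, a list of rows, each a list of 6 numbers: the shift along the tool's x, y, z normalised to -1 to 1, where 1 is 0.02 m, then the turn, a rotation vector about the tool's x, y, z normalised to -1 to 1, where 1 is 45 degrees. A call has 1 to 12 rows; each row shifts and turns the commanded pose from where the row before left it, along the tool's axes as they then stand; what a row does not reach is not made up. A row lasts 1/10 s, in which the tool goes at most 50 mm and 8.59 degrees, less where a joint would pass 70% of its speed; a pose out of reach is approached as far as the arm can. A call with a number of a shift or a turn outside -1 to 1 is refused whole. A call with a gripper value outside its range is refused whole. OPENING is the opening, from 0 (shut) to 1 (fully open), set as the call begins (- or left out, the last holds). The fingers move at their own pace and stop on an object; FORCE is the grip in N (left out, the last holds). Time passes only in rows, so rows that do not move let the fingers close. It gives the time, the measured TCP pose, the force, the opening and the grip force at its end, in the units of the state.
- status.get_obs(): the state, without advancing time (a new reading comes with each control period).
- eyes.grab_frame(name): name is "scene" or "side" or "wrist"; returns a dict with "image" (480x640x3 uint8, red, green, blue), "depth" (480x640 float32, m along the optical axis (not along the pixel's ray), 0 where there is no reading), "fovy" (degrees; the focal length in pixels is half the picture's height over the tangent of half this angle, whatever the lens; pixels are square), "cx", "cy" (the principal point, pixels), "world_to_cam" (4x4, takes a point from world to camera coordinates). Camera axes: x right, y up, looking along -z (the intrinsics and any distortion apply to the point x, -y, -z); pixel columns grow to the right and rows downward; lengths in m; the calibration is good to about 2 mm. A picture is of the moment at which its call begins.
- r.hand_in(): hands the job in; it is judged then, once.
The state is a dict: "clock": time; "joints": joint angles; "qvel": joint speeds; "tau": joint torques, N m; "tcp_pos": TCP position; "orientation": TCP orientation; "contact_force": force on the tool from outside, world axes, zero at the start; "moment": the same for the moment, N m; "grip_width": finger opening in m; "gripper_force": force on a finger pad.
Only numpy, scipy, OpenCV 4.12 (cv2) and the standard library are available. Lean on these libraries where they do the work, as an engineer would, in place of code of your own. Each camera call takes 0.05 s, during which the arm holds its last target. There are 200 camera calls.

## Working session

There is one attempt and no reset: what is moved stays moved. The work goes in short steps, Python scripts to look and compute and a shell command to move; the robot and the scene stay as the last step left them, time stands still between calls to the robot, and variables do not carry over. Pictures are saved under pics/ and viewed, at most 10 in all, crops included, and the job is handed in when it is done.

```bash
ls; mkdir -p pics; cat > h.py <<'E'
import numpy as np, cv2, pickle
from bench import status, eyes, r
def snap(name,fn):
    f=eyes.grab_frame(name); pickle.dump(f,open('pics/%s.pkl'%fn,'wb'))
    cv2.imwrite('pics/%s.png'%fn,f['image'][:,:,::-1]); return f
def load(fn): return pickle.load(open('pics/%s.pkl'%fn,'rb'))
def w(f,u,v,d=None):
    d=f['depth'][int(v),int(u)] if d is None else d
    F=240/np.tan(np.radians(f['fovy'])/2)
    p=np.array([(u-f['cx'])/F*d,-(v-f['cy'])/F*d,-d,1])
    return (np.linalg.inv(f['world_to_cam'])@p)[:3]
E
python3 - <<'E'
from h import *
a=snap('scene','s1');snap('side','d1')
print({k:np.round(v,3) for k,v in status.get_obs().items()})
im=np.hstack([cv2.imread('pics/s1.png'),cv2.imread('pics/d1.png')])
print(a['fovy'],a['world_to_cam'])
E
```

```text
pics
{'clock': np.float64(0.1), 'joints': array([-1.21 ,  0.478,  0.022,  1.556, -0.011,  1.109, -0.083]), 'qvel': array([-0.   , -0.001,  0.001, -0.003,  0.   ,  0.   ,  0.001]), 'tau': array([ 4.0000e-03, -5.9776e+01,  1.6130e+00, -2.8195e+01,  1.3000e-02,
        5.0000e-03,  0.0000e+00]), 'tcp_pos': array([0.305, 0.602, 0.23 ]), 'orientation': array([-7.300e-01, -3.055e+00,  3.000e-03]), 'contact_force': array([ 0.275,  0.893, -0.057]), 'moment': array([ 0.01 , -0.037, -0.009]), 'gripper_force': np.float64(0.0), 'grip_width': np.float64(0.085)}
56.36839475193092 [[-6.15764384e-01 -7.87930091e-01  6.28982804e-04  3.62570938e-01]
 [ 4.78839609e-01 -3.73577153e-01  7.94451219e-01 -5.77831454e-02]
 [-6.25737048e-01  4.89495947e-01  6.07327642e-01 -1.00106834e+00]
 [ 0.00000000e+00  0.00000000e+00  0.00000000e+00  1.00000000e+00]]
```

View pics/s1.png

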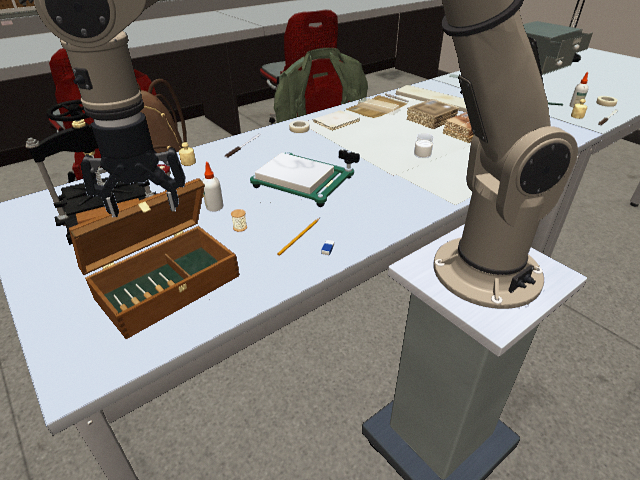

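View pics/d1.png

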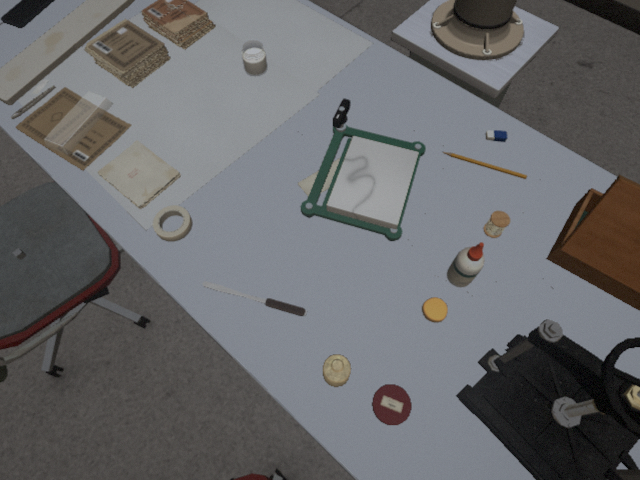

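The scene view shows the stand in the middle with the knob at about (348,157). In the side view, the knob is at about (342,112) and the visible lugs are at about (419,148), (394,232) and (308,208).

```bash
python3 - <<'E'
from h import *
f=load('d1')
for n,u,v in [('nl',419,148),('fl',394,232),('fr',308,208),('knob',342,108),('knob2',341,118),('knob3',345,103),('stone',375,180),('jar',254,58)]:
    print(n,f['depth'][v,u],w(f,u,v).round(4))
# dark pixels with height 60..105mm near knob
P=[]
for fn in('d1','s1'):
    f=load(fn);P=[]
    for v in range(80,190):
        for u in range(310,375):
            if f['image'][v,u].max()<70 and f['depth'][v,u]>0:
                p=w(f,u,v)
                if .07<p[2]<.1: P.append(p)
    P=np.array(P);
    T=P[P[:,2]>np.percentile(P[:,2],60)]
    rect=cv2.minAreaRect((P[:,:2]*1000).astype(np.float32))
    print(fn,len(P),P.mean(0),P.min(0),P.max(0),rect)
im=cv2.imread('pics/d1.png')[90:250,290:440];a=cv2.resize(im,None,fx=3.7,fy=3.7,interpolation=3)
cv2.imwrite('pics/c1.png',a)
E
```

```text
nl 0.9232748 [0.4448 0.1327 0.0363]
fl 0.0 [1.0215 0.378  0.7708]
fr 0.8593429 [0.7068 0.0584 0.0355]
knob 0.9075681 [ 0.5064 -0.0291  0.0887]
knob2 0.895164 [ 0.5282 -0.0131  0.0886]
knob3 0.9128888 [ 0.4924 -0.033   0.0894]
stone 0.86749613 [0.5792 0.1205 0.0525]
jar 1.0279243 [ 0.4985 -0.3038  0.0545]
d1 231 [ 0.5152407  -0.02344528  0.08543969] [ 0.48180374 -0.04348015  0.07091312] [ 0.54109052 -0.01071778  0.09279602] ((510.63916015625, -27.004690170288086), (61.812137603759766, 17.990398406982422), 20.367366790771484)
s1 146 [ 0.5010057  -0.02179348  0.08092512] [ 0.46968681 -0.03917184  0.0700567 ] [ 0.53180949 -0.00715876  0.0913917 ] ((501.2791748046875, -22.560375213623047), (64.319091796875, 15.873943328857422), 21.046512603759766)
```

View pics/c1.png

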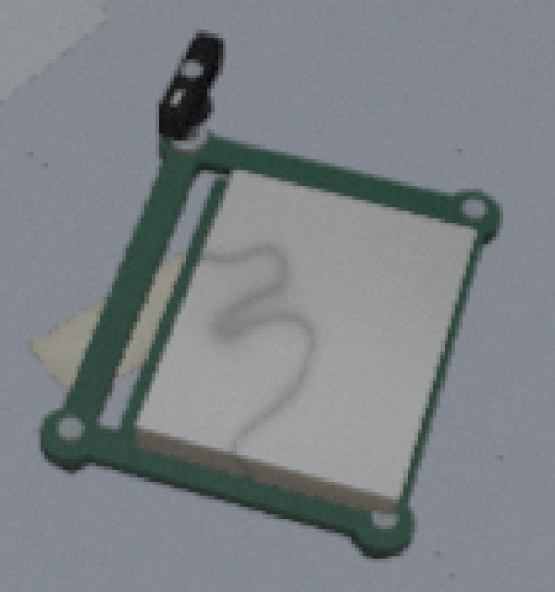

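Knob centre is about (0.508, -0.026) with its top at 0.089 m, which fits the given sizes. The bar yaw is about 20.7° and the stand yaw about 23°. I'll move above the knob.

```bash
R='[-0.97,-0.975,0,0,0,0]'
python3 -m crank '[[-0.97,-0.975,0,0,0,0],[-0.97,-0.975,0,0,0,0],[-0.97,-0.975,0,0,0,0],[-0.97,-0.975,0,0,0,0],[-0.97,-0.975,0,0,0,0],[-0.97,-0.975,0,0,0,0],[-0.97,-0.975,0,0,0,0],[-0.97,-0.975,0,0,0,0],[-0.97,-0.975,0,0,0,0],[-0.97,-0.975,0,0,0,0],[-0.97,-0.975,0,0,0,0],[-0.97,-0.975,0,0,0,0]]' 1
```

```text
clock: 1.3
tcp_pos: [0.4069, 0.2869, 0.2311]
orientation: [-0.73, -3.055, 0.001]
contact_force: [0.8, -1.0, -0.5]
grip_width: 0.0856
gripper_force: 0.0
```

```bash

python3 -m crank '[[-0.97,-0.975,0,0,0,0],[-0.97,-0.975,0,0,0,0],[-0.97,-0.975,0,0,0,0],[-0.97,-0.975,0,0,0,0],[-0.97,-0.975,0,0,0,0],[-0.97,-0.975,0,0,0,0],[-0.97,-0.975,0,0,0,0],[-0.97,-0.975,0,0,0,0],[-0.97,-0.975,0,0,0,0],[-0.97,-0.975,0,0,0,0],[-0.97,-0.975,0,0,0,0],[-0.97,-0.975,0,0,0,0]]'
python3 -m crank '[[0,0,0,0,0,-0.176],[0,0,0,0,0,-0.176],[0,0,0,0,0,-0.176],[0,0,0,0,0,-0.176],[0,0,0,0,0,-0.176],[0,0,0,0,0,-0.176],[0,0,0,0,0,0],[0,0,0,0,0,0]]'
python3 - <<'E'
from h import *
o=status.get_obs();print(o['joints'].round(3),o['tcp_pos'],o['orientation'])
f=snap('wrist','w1');P=[]
for v in range(0,480):
    for u in range(0,640):
        if f['image'][v,u].max()<70 and f['depth'][v,u]>0:
            p=w(f,u,v)
            if .083<p[2]<.1 and abs(p[0]-.508)<.06 and abs(p[1]+.026)<.06: P.append(p)
P=np.array(P)
print(len(P),P.mean(0) if len(P) else '',cv2.minAreaRect((P[:,:2]*1000).astype(np.float32)))
E
```

```text
clock: 2.5
tcp_pos: [0.5088, -0.0268, 0.2311]
orientation: [-0.729, -3.055, 0.0]
contact_force: [0.0, -0.3, 0.2]
grip_width: 0.0858
gripper_force: 0.0
clock: 3.3
tcp_pos: [0.5087, -0.0258, 0.2311]
orientation: [0.557, -3.091, -0.0]
contact_force: [-0.1, 1.0, 0.6]
grip_width: 0.0853
gripper_force: 0.0
[-0.289  0.204  0.25   1.96  -0.06   0.986  1.917] [ 0.50869462 -0.02576004  0.23110592] [ 5.57423533e-01 -3.09134083e+00 -1.11790716e-04]
1649 [ 0.50510284 -0.02957615  0.08847822] ((507.97564697265625, -28.60654067993164), (62.872501373291016, 17.860774993896484), 20.0898380279541)
```

View pics/w1.png

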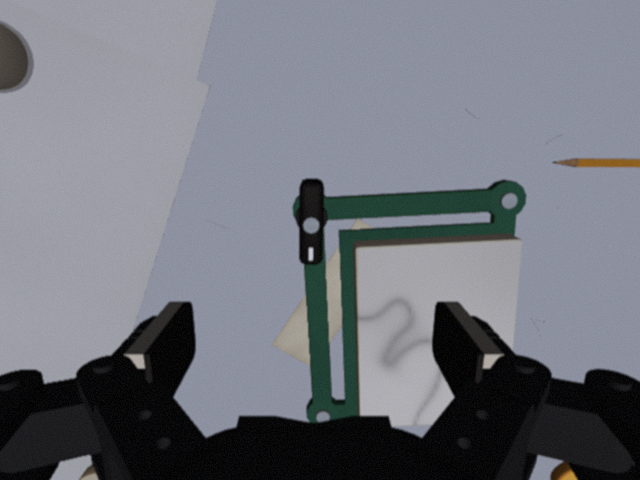

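The wrist view shows the bar upright at about u=311 and v=180–263, with its white centre dot at (311,225).

```bash
python3 - <<'E'
from h import *
f=load('w1');o=status.get_obs()
for u,v in[(311,225),(311,183),(311,258)]:print(w(f,u,v).round(4))
from scipy.spatial.transform import Rotation as R
M=R.from_rotvec(o['orientation']).as_matrix();print(M.round(3))
for p in ([.508,-.0286,.0615],w(f,311,225)):
    print((M.T@(np.array(p)-o['tcp_pos'])/.02).round(3))
E
```

```text
[ 0.5087 -0.0283  0.0898]
[ 0.4802 -0.0389  0.0887]
[ 0.5326 -0.0194  0.0896]
[[-0.937 -0.35  -0.   ]
 [-0.35   0.937 -0.   ]
 [ 0.     0.    -1.   ]]
[ 0.081 -0.122  8.482]
[ 0.04  -0.119  7.065]
```

```bash

python3 -m crank '[[0.06,-0.12,0.8,0,0,0],[0,0,0.9,0,0,0],[0,0,0.9,0,0,0],[0,0,0.9,0,0,0],[0,0,0.9,0,0,0],[0,0,0.9,0,0,0],[0,0,0.8,0,0,0],[0,0,0.7,0,0,0],[0,0,0.7,0,0,0],[0,0,0.5,0,0,0],[0,0,0.4,0,0,0],[0,0,0,0,0,0]]' 0.6
python3 -m crank '[[0,0,0,0,0,0],[0,0,0,0,0,0],[0,0,0,0,0,0],[0,0,0,0,0,0],[0,0,0,0,0,0],[0,0,0,0,0,0],[0,0,0,0,0,0],[0,0,0,0,0,0]]' 0 30
```

```text
clock: 4.55
tcp_pos: [0.5081, -0.0283, 0.0625]
orientation: [0.562, -3.089, -0.0]
contact_force: [-0.3, -0.9, -0.3]
grip_width: 0.0512
gripper_force: 0.0
clock: 5.35
tcp_pos: [0.5094, -0.029, 0.0637]
orientation: [-0.562, 3.089, -0.001]
contact_force: [2.2, -4.8, 5.5]
grip_width: 0.0173
gripper_force: 35.5
```

```bash
python3 - <<'E'
from h import *
o=status.get_obs();print({k:np.round(v,4) for k,v in o.items()})
E
```

```text
{'clock': np.float64(5.35), 'joints': array([-0.2286,  0.4507,  0.201 ,  2.0923, -0.1512,  0.6103,  2.0077]), 'qvel': array([ 0.0021,  0.    , -0.0003,  0.0006, -0.0003, -0.0014, -0.0012]), 'tau': array([ -2.3879, -43.9869,   0.6675, -15.3622,  -0.8977,   0.7422,
        -0.069 ]), 'tcp_pos': array([ 0.5094, -0.029 ,  0.0637]), 'orientation': array([-5.6210e-01,  3.0894e+00, -1.3000e-03]), 'contact_force': array([ 2.2395, -4.7829,  5.5187]), 'moment': array([-1.0277, -0.426 ,  0.0727]), 'gripper_force': np.float64(35.4693), 'grip_width': np.float64(0.0173)}
```

```bash

python3 -m crank '[[0,-0.04,-0.05,0,0,0],[0,0,0,0,0,0],[0,0,0,0,0,0]]'
python3 -m crank '[[0,0,-0.05,0,0,0],[0,0,0,0,0,0],[0,0,0,0,0,0]]'
python3 -m crank '[[0,0,-0.05,0,0,0],[0,0,0,0,0,0],[0,0,0,0,0,0]]'
```

```text
clock: 5.65
tcp_pos: [0.5093, -0.0289, 0.0642]
orientation: [-0.564, 3.09, -0.0]
contact_force: [3.7, -1.9, -2.5]
grip_width: 0.0175
gripper_force: 34.6
clock: 5.95
tcp_pos: [0.5085, -0.0283, 0.0648]
orientation: [0.564, -3.09, -0.001]
contact_force: [5.0, 0.2, -7.1]
grip_width: 0.0174
gripper_force: 33.7
clock: 6.25
tcp_pos: [0.5071, -0.0276, 0.0652]
orientation: [0.565, -3.087, -0.003]
contact_force: [2.5, 3.5, -12.3]
grip_width: 0.0174
gripper_force: 33.0
```

```bash

python3 -m crank '[[0,0,0.11,0,0,0],[0,0,0,0,0,0],[0,0,0,0,0,0]]' | sed -n '1,4p'
for i in 1; do python3 -m crank '[[0,0,0.06,0,0,0],[0,0,0,0,0,0],[0,0,0,0,0,0]]'| sed -n '2,4p'
python3 -m crank '[[0,0,0.06,0,0,0],[0,0,0,0,0,0],[0,0,0,0,0,0]]'| sed -n '2,4p'
python3 -m crank '[[0,0,0.06,0,0,0],[0,0,0,0,0,0],[0,0,0,0,0,0]]'| sed -n '2,4p'
python3 -m crank '[[0,0,0.06,0,0,0],[0,0,0,0,0,0],[0,0,0,0,0,0]]'| sed -n '2,4p'; done
```

```text
clock: 6.55
tcp_pos: [0.5072, -0.0281, 0.064]
orientation: [0.564, -3.087, -0.003]
contact_force: [-2.7, 4.5, -0.3]
tcp_pos: [0.5071, -0.0286, 0.063]
orientation: [0.563, -3.087, -0.002]
contact_force: [-3.7, 3.4, 2.5]
tcp_pos: [0.5069, -0.0291, 0.062]
orientation: [0.562, -3.087, -0.002]
contact_force: [-5.4, 2.2, 5.7]
tcp_pos: [0.5069, -0.0296, 0.0609]
orientation: [0.561, -3.087, -0.002]
contact_force: [-6.2, 0.4, 6.2]
tcp_pos: [0.5067, -0.0301, 0.0598]
orientation: [0.56, -3.087, -0.001]
contact_force: [-7.0, -0.9, 9.0]
```

```bash

python3 -m crank '[[0,0,0.06,0,0,0],[0,0,0,0,0,0],[0,0,0,0,0,0]]'| sed -n '2,4p'
python3 -m crank '[[0,0,0.06,0,0,0],[0,0,0,0,0,0],[0,0,0,0,0,0]]'| sed -n '2,4p'
python3 -m crank '[[0,0,0.06,0,0,0],[0,0,0,0,0,0],[0,0,0,0,0,0]]'| sed -n '2,4p'
```

```text
tcp_pos: [0.5066, -0.0305, 0.0588]
orientation: [0.559, -3.087, -0.001]
contact_force: [-7.6, -1.4, 11.5]
tcp_pos: [0.5066, -0.0307, 0.0583]
orientation: [0.558, -3.087, -0.001]
contact_force: [-10.2, -1.9, 20.1]
tcp_pos: [0.5067, -0.0309, 0.058]
orientation: [0.558, -3.088, -0.001]
contact_force: [-13.6, -2.3, 31.3]
```

```bash

python3 -m crank '[[0,0,-0.1,0,0,0],[0,0,-0.1,0,0,0],[0,0,-0.1,0,0,0],[0,0,-0.11,0,0,0],[0,0,0,0,0,0],[0,0,0,0,0,0]]'
python3 -m crank '[[0,0,0.0119,0,0,0.19],[0,0,0.0119,0,0,0.19],[0,0,0.0119,0,0,0.19],[0,0,0.0119,0,0,0.19],[0,0,0,0,0,0]]'
python3 - <<'E'
from h import *
o=status.get_obs();print({k:np.round(o[k],3) for k in('joints','moment','contact_force')})
E
```

```text
clock: 9.25
tcp_pos: [0.5074, -0.0282, 0.0639]
orientation: [0.564, -3.088, -0.003]
contact_force: [-2.5, 3.8, -1.3]
grip_width: 0.0174
gripper_force: 34.7
clock: 9.75
tcp_pos: [0.5074, -0.0286, 0.0629]
orientation: [-0.372, -3.116, -0.0]
contact_force: [-4.2, 2.8, 1.0]
grip_width: 0.0174
gripper_force: 34.9
{'joints': array([-0.354,  0.468,  0.359,  2.102, -0.278,  0.619,  1.531]), 'moment': array([ 0.682,  0.882, -0.049]), 'contact_force': array([-4.209,  2.84 ,  1.043])}
```

```bash

python3 -m crank '[[0,0,0.0119,0,0,0.19],[0,0,0.0119,0,0,0.19],[0,0,0.0119,0,0,0.19],[0,0,0.0119,0,0,0.19],[0,0,0.0119,0,0,0.19],[0,0,0.0119,0,0,0.19],[0,0,0.0119,0,0,0.19],[0,0,0.0119,0,0,0.19],[0,0,0,0,0,0],[0,0,0,0,0,0]]'
python3 - <<'E'
from h import *
o=status.get_obs();print({k:np.round(o[k],3) for k in('joints','moment','contact_force')})
E
```

```text
clock: 10.75
tcp_pos: [0.507, -0.0289, 0.0609]
orientation: [-2.053, -2.373, 0.003]
contact_force: [-5.3, 2.1, 2.0]
grip_width: 0.0174
gripper_force: 35.2
{'joints': array([-0.591,  0.543,  0.675,  2.117, -0.553,  0.664,  0.608]), 'moment': array([ 0.671,  1.092, -0.057]), 'contact_force': array([-5.322,  2.118,  2.012])}
```

```bash

python3 -m crank '[[0,0,0.0119,0,0,0.19],[0,0,0.0119,0,0,0.19],[0,0,0.0119,0,0,0.19],[0,0,0.0119,0,0,0.19],[0,0,0,0,0,0],[0,0,0,0,0,0]]'
python3 -m crank '[[0,0,0,0,0,0],[0,0,0,0,0,0],[0,0,0,0,0,0],[0,0,0,0,0,0]]' 0.5
python3 - <<'E'
from h import *
o=status.get_obs();print({k:np.round(o[k],3) for k in('joints','moment','contact_force')})
f=snap('wrist','w2')
E
```

```text
clock: 11.35
tcp_pos: [0.5068, -0.029, 0.0599]
orientation: [-2.66, -1.664, 0.004]
contact_force: [-6.0, 3.3, 3.4]
grip_width: 0.0178
gripper_force: 35.3
clock: 11.75
tcp_pos: [0.5093, -0.0293, 0.0603]
orientation: [2.665, 1.662, 0.001]
contact_force: [1.0, -0.3, -0.9]
grip_width: 0.0426
gripper_force: 0.0
{'joints': array([-0.696,  0.607,  0.83 ,  2.121, -0.701,  0.71 ,  0.149]), 'moment': array([-0.029, -0.001,  0.016]), 'contact_force': array([ 0.967, -0.303, -0.885])}
```

View pics/w2.png

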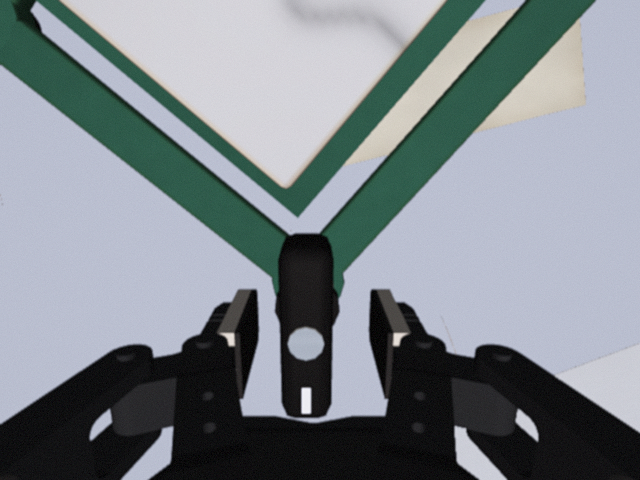

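The knob is between the open fingers, with its dot at (305,343). The finger centre is at about u=314, so there is a small offset to correct.

```bash
python3 - <<'E'
from h import *
from scipy.spatial.transform import Rotation as R
f=load('w2');o=status.get_obs();M=R.from_rotvec(o['orientation']).as_matrix()
print(M.round(3),o['tcp_pos'])
for u,v in((305,343),(297,300),(315,300),(300,380),(306,245)):
    p=w(f,u,v);print(f['depth'][v,u],p.round(4),(M.T@(p-o['tcp_pos'])*1000).round(2))
E
```

```text
[[ 0.44   0.898  0.001]
 [ 0.898 -0.44  -0.   ]
 [ 0.     0.001 -1.   ]] [ 0.50922063 -0.02928302  0.06023117]
0.13007127 [ 0.5071 -0.0286  0.0864] [ -0.33  -2.13 -26.2 ]
0.12710752 [ 0.5114 -0.0143  0.0855] [ 14.43  -4.65 -25.25]
0.1263392 [ 0.5167 -0.0165  0.0862] [ 14.75   1.09 -25.98]
0.13528207 [ 0.499  -0.0411  0.0851] [-15.12  -3.91 -24.82]
0.12631503 [ 5.215e-01 -1.000e-04  8.160e-02] [ 31.59  -1.79 -21.41]
```

```bash

python3 -m crank '[[0,-0.105,-0.05,0,0,0],[0,0,0,0,0,0]]' | sed -n '2,4p'
python3 -m crank '[[0,0,0,0,0,0],[0,0,0,0,0,0],[0,0,0,0,0,0],[0,0,0,0,0,0],[0,0,0,0,0,0],[0,0,0,0,0,0]]' 0 30
python3 -m crank '[[0,0,-0.04,0,0,0],[0,0,0,0,0,0],[0,0,0,0,0,0]]'| sed -n '2,4p'
```

```text
tcp_pos: [0.5068, -0.0281, 0.0611]
orientation: [-2.666, -1.662, 0.0]
contact_force: [0.8, 0.3, 0.6]
clock: 12.6
tcp_pos: [0.5071, -0.0282, 0.0611]
orientation: [2.666, 1.662, 0.0]
contact_force: [-0.9, 0.4, 0.8]
grip_width: 0.0175
gripper_force: 34.1
tcp_pos: [0.507, -0.028, 0.0617]
orientation: [2.666, 1.662, -0.0]
contact_force: [1.8, 0.2, -5.2]
```

```bash

python3 -m crank '[[0,0,0.04,0,0,0],[0,0,0,0,0,0],[0,0,0,0,0,0]]'| sed -n '2,4p'
python3 -m crank '[[0,0,0.03,0,0,0],[0,0,0,0,0,0],[0,0,0,0,0,0]]'| sed -n '2,4p'
python3 -m crank '[[0,0,0.03,0,0,0],[0,0,0,0,0,0],[0,0,0,0,0,0]]'| sed -n '2,4p'
python3 -m crank '[[0,0,0.03,0,0,0],[0,0,0,0,0,0],[0,0,0,0,0,0]]'| sed -n '2,4p'
python3 -m crank '[[0,0,0.03,0,0,0],[0,0,0,0,0,0],[0,0,0,0,0,0]]'| sed -n '2,4p'
python3 -m crank '[[0,0,0.03,0,0,0],[0,0,0,0,0,0],[0,0,0,0,0,0]]'| sed -n '2,4p'
```

```text
tcp_pos: [0.5071, -0.0282, 0.0612]
orientation: [-2.666, -1.661, -0.0]
contact_force: [0.9, 0.4, 0.3]
tcp_pos: [0.507, -0.0284, 0.0607]
orientation: [2.667, 1.661, 0.0]
contact_force: [-0.8, -0.3, 4.3]
tcp_pos: [0.5069, -0.0286, 0.0601]
orientation: [2.666, 1.661, -0.0]
contact_force: [-1.1, -0.9, 4.5]
tcp_pos: [0.5069, -0.0288, 0.0597]
orientation: [2.667, 1.66, 0.0]
contact_force: [-2.9, 0.0, 9.8]
tcp_pos: [0.5069, -0.0289, 0.0595]
orientation: [-2.667, -1.66, -0.001]
contact_force: [-4.3, -1.1, 15.2]
tcp_pos: [0.507, -0.029, 0.0593]
orientation: [-2.667, -1.659, -0.001]
contact_force: [-6.6, -1.2, 20.8]
```

```bash

python3 -m crank '[[0,0,-0.15,0,0,0],[0,0,0,0,0,0],[0,0,0,0,0,0]]'| sed -n '2,4p'
python3 -m crank '[[0,0,0.0119,0,0,0.19],[0,0,0.0119,0,0,0.19],[0,0,0.0119,0,0,0.19],[0,0,0,0,0,0],[0,0,0,0,0,0]]'
python3 - <<'E'
from h import *
o=status.get_obs();print({k:np.round(o[k],3) for k in('joints','moment','contact_force')})
E
python3 -m crank '[[0,0,0.03,0,0,0],[0,0,0,0,0,0],[0,0,0,0,0,0]]'| sed -n '2,4p'
python3 -m crank '[[0,0,0.03,0,0,0],[0,0,0,0,0,0],[0,0,0,0,0,0]]'| sed -n '2,4p'
python3 -m crank '[[0,0,0.03,0,0,0],[0,0,0,0,0,0],[0,0,0,0,0,0]]'| sed -n '2,4p'
python3 -m crank '[[0,0,0.03,0,0,0],[0,0,0,0,0,0],[0,0,0,0,0,0]]'| sed -n '2,4p'
python3 -m crank '[[0,0,-0.12,0,0,0],[0,0,0,0,0,0],[0,0,0,0,0,0]]'| sed -n '2,4p'
```

```text
tcp_pos: [0.507, -0.0282, 0.061]
orientation: [2.666, 1.661, -0.0]
contact_force: [-0.1, 0.8, 3.2]
clock: 15.5
tcp_pos: [0.5071, -0.0283, 0.0603]
orientation: [2.966, 1.034, -0.0]
contact_force: [0.2, -1.1, 2.3]
grip_width: 0.0174
gripper_force: 34.3
{'joints': array([-0.771,  0.664,  0.944,  2.13 , -0.808,  0.761, -0.195]), 'moment': array([-0.005, -0.012, -0.08 ]), 'contact_force': array([ 0.225, -1.103,  2.311])}
tcp_pos: [0.5071, -0.0284, 0.06]
orientation: [-2.967, -1.031, -0.001]
contact_force: [-0.3, -0.8, 5.9]
tcp_pos: [0.5071, -0.0285, 0.0597]
orientation: [-2.968, -1.03, -0.001]
contact_force: [-1.5, -0.7, 10.7]
tcp_pos: [0.5071, -0.0286, 0.0594]
orientation: [-2.967, -1.029, -0.001]
contact_force: [-3.1, -1.5, 15.0]
tcp_pos: [0.5071, -0.0287, 0.0592]
orientation: [-2.967, -1.029, -0.002]
contact_force: [-4.8, 0.9, 20.8]
tcp_pos: [0.5071, -0.0282, 0.0603]
orientation: [2.968, 1.029, 0.0]
contact_force: [0.1, -1.4, 2.0]
```

```bash

for i in 1; do python3 -m crank '[[0,0,0.006,0,0,0.18],[0,0,0,0,0,0],[0,0,0,0,0,0]]'| sed -n '2,4p'
python3 -c "from h import *;print(status.get_obs()['moment'].round(3))"
python3 -m crank '[[0,0,0.006,0,0,0.18],[0,0,0,0,0,0],[0,0,0,0,0,0]]'| sed -n '2,4p'
python3 -c "from h import *;print(status.get_obs()['moment'].round(3))"
python3 -m crank '[[0,0,0.006,0,0,0.18],[0,0,0,0,0,0],[0,0,0,0,0,0]]'| sed -n '2,4p'
python3 -c "from h import *;print(status.get_obs()['moment'].round(3))"
python3 -m crank '[[0,0,0.006,0,0,0.18],[0,0,0,0,0,0],[0,0,0,0,0,0]]'| sed -n '2,4p'
python3 -c "from h import *;print(status.get_obs()['moment'].round(3))"; done
```

```text
tcp_pos: [0.5071, -0.0283, 0.0601]
orientation: [3.032, 0.821, -0.0]
contact_force: [0.6, -0.8, 1.6]
[-0.136 -0.138 -0.077]
tcp_pos: [0.5071, -0.0282, 0.0601]
orientation: [3.082, 0.607, 0.0]
contact_force: [1.1, -1.3, 0.4]
[-0.168 -0.248 -0.116]
tcp_pos: [0.5072, -0.0282, 0.06]
orientation: [3.117, 0.388, 0.0]
contact_force: [2.3, -1.4, -0.2]
[-0.18  -0.321 -0.098]
tcp_pos: [0.5071, -0.0282, 0.0599]
orientation: [3.137, 0.167, 0.0]
contact_force: [1.4, -0.6, -0.3]
[-0.23  -0.417 -0.045]
```

```bash

python3 -m crank '[[0,0,0.03,0,0,0],[0,0,0,0,0,0],[0,0,0,0,0,0]]'| sed -n '2,4p'
python3 -m crank '[[0,0,0.03,0,0,0],[0,0,0,0,0,0],[0,0,0,0,0,0]]'| sed -n '2,4p'
python3 -m crank '[[0,0,-0.06,0,0,0],[0,0,0,0,0,0],[0,0,0,0,0,0]]'| sed -n '2,4p'
python3 -m crank '[[0,0,-0.03,0,0,0],[0,0,0,0,0,0],[0,0,0,0,0,0]]'| sed -n '2,4p'
python3 -m crank '[[0,0,0.03,0,0,0],[0,0,0,0,0,0],[0,0,0,0,0,0]]'| sed -n '2,4p'
```

```text
tcp_pos: [0.5072, -0.0283, 0.0597]
orientation: [-3.137, -0.163, -0.001]
contact_force: [0.9, -1.7, 5.1]
tcp_pos: [0.5072, -0.0283, 0.0595]
orientation: [-3.136, -0.162, -0.001]
contact_force: [-1.0, -0.7, 11.5]
tcp_pos: [0.5071, -0.0282, 0.0598]
orientation: [3.137, 0.161, 0.0]
contact_force: [3.1, -0.9, 0.6]
tcp_pos: [0.507, -0.028, 0.0602]
orientation: [3.137, 0.16, -0.0]
contact_force: [3.9, -0.6, -5.8]
tcp_pos: [0.507, -0.0281, 0.06]
orientation: [-3.137, -0.159, -0.0]
contact_force: [2.8, -1.3, -3.3]
```

The knob is firm from zero load, with no free travel. I'll release, rise and check.

```bash

python3 -m crank '[[0,0,0,0,0,0],[0,0,0,0,0,0],[0,0,0,0,0,0],[0,0,0,0,0,0],[0,0,0,0,0,0]]' 0.5
python3 -m crank '[[0,0,-0.2,0,0,0],[0,0,-0.4,0,0,0],[0,0,-0.7,0,0,0],[0,0,-0.9,0,0,0],[0,0,-0.9,0,0,0],[0,0,-0.9,0,0,0],[0,0,-0.9,0,0,0],[0,0,-0.6,0,0,0],[0,0,0,0,0,0],[0,0,0,0,0,0]]'
python3 - <<'E'
from h import *
from scipy.spatial.transform import Rotation as R
f=snap('wrist','w3')
g=snap('side','d2');h=load('d1')
for u,v in((419,148),(308,208),(375,180)): print(w(g,u,v).round(4),w(h,u,v).round(4))
E
```

```text
clock: 20.2
tcp_pos: [0.5068, -0.0281, 0.0599]
orientation: [-3.137, -0.159, 0.0]
contact_force: [0.4, 0.1, 0.2]
grip_width: 0.0428
gripper_force: 0.0
clock: 21.2
tcp_pos: [0.5069, -0.0279, 0.1697]
orientation: [-3.137, -0.16, -0.0]
contact_force: [0.1, -1.2, 0.2]
grip_width: 0.0425
gripper_force: 0.0
[0.4442 0.1325 0.0355] [0.4448 0.1327 0.0363]
[0.7054 0.0569 0.032 ] [0.7068 0.0584 0.0355]
[0.581  0.1215 0.0553] [0.5792 0.1205 0.0525]
```

View pics/w3.png

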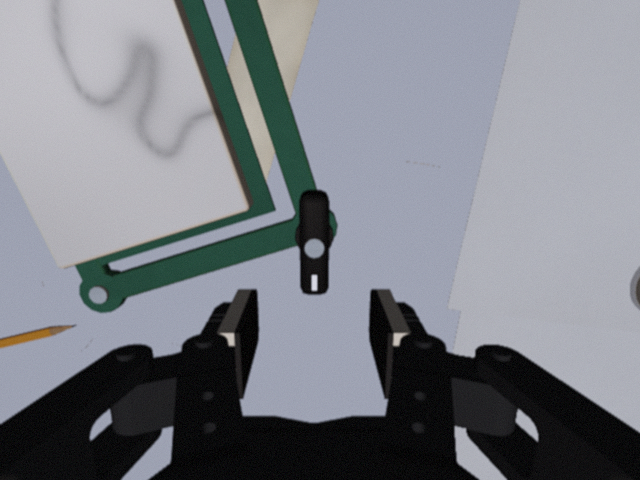

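The knob is clear of the gripper at (314,245), still aligned with the tool, and the stand has not moved noticeably.

```bash
python3 -c "from h import *;print(r.hand_in())"
```

```text
the job is handed in; nothing more can be done
None
```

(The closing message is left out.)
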